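# Lay the tall carton down in the taped bay

## Robot

A 6-joint arm with a two-finger parallel gripper is mounted at the origin on the work surface. World frame = base frame: x ahead of the robot, y to its left, z up, the work surface at z = 0. Lengths are in mm, angles in degrees, forces in N, time in s.
With the tool pointing down it reaches from about 300 to 850 mm from the base axis. Payload 4.2 kg.
Tool frame: the origin (TCP) lies midway between the tips of the shut fingers; the grasp point (between the pads) lies 19 mm behind it (pinch_z is the distance from the TCP to the grasp point, in mm); z points along the fingers, y is the line along which they close (so a half turn about z gives the same grasp; the last joint's range is limited). The gripper opens to 91 mm and grips with 3 to 60 N. Pads are 32 mm wide; open, the fingers measure 118 mm over their backs; the gripper's body (76 mm by 178 mm) begins 60 mm behind the grasp point.
Start: joints at [-1.146, 18.312, 89.639, -0, 72.044, -1.146], TCP at [575.016, 0, 213.976] pointing down, gripper open.
Joint ranges: [-177.97, 177.97], [-48.28, 115.42], [12.27, 149.76], [-77.06, 257.06], [2.81, 150.46], [-146.56, 146.56]. Speed limits (degrees/s): [147.25, 147.25, 180, 180, 180, 180].

## Interface

Orientations are given as [roll, pitch, yaw] about the fixed x, y, z axes, in that order (R = Rz(yaw) Ry(pitch) Rx(roll)).
In Python, from workcell import * gives the robot as it stands.
- The arm moves only by the tool step_arm, never from a script. Its argument "steps" is a list of rows, each a list of 7 numbers: the turn, a rotation vector about the tool's x, y, z in degrees, then the shift along the tool's x, y, z in mm, then the opening, from 0 (shut) to 1 (fully open). In form: [[rx, ry, rz, x, y, z, hand], ...]. A call has exactly 8 rows; each row shifts and turns the commanded pose from where the row before left it, along the tool's axes as they then stand; what a row does not reach is not made up. A row lasts 1/8 s, in which the tool goes at most 62.5 mm and 10.7 degrees, less where a joint would pass 70% of its speed; a pose out of reach is approached as far as the arm can. A call is refused whole if a number of a shift passes 62.5 or a number of a turn 10.7, either way. A call with a gripper value outside its range is refused whole. The fingers move at their own pace and stop on an object; "force" is the grip in N (left out, the last holds). Time passes only in rows, so rows that do not move let the fingers close, or fill a call up. It gives the time, the measured TCP pose, the force, the opening and the grip force at its end, in the units of the state.
- state(): the state, without advancing time (a new reading comes with each control period).
- grab_frame(name): name is "scene" or "side" or "wrist"; returns a dict with "image" (400x640x3 uint8, blue, green, red), "fovy" (degrees; the focal length in pixels is half the picture's height over the tangent of half this angle, whatever the lens; pixels are square), "cx", "cy" (the principal point, pixels), "origin" and "rotation" of the camera in the world; the wrist camera has in their place "tool_from_camera" (4x4, takes a point from camera to tool coordinates, whose origin is the TCP and whose axes are the flange's). Camera axes: x right, y down, z forward; pixel columns grow to the right and rows downward; lengths in mm; the calibration is good to about 2 mm. The wrist camera is an equidistant fisheye: a pixel r from the principal point sees the ray r / f radians off the axis. A picture is of the moment at which its call begins: read the wrist's pose just before it. There is no depth.
- job_done(): hands the job in; it is judged then, once.
The state is a dict: "time_s": time; "qpos": joint angles; "qvel": joint speeds; "effort": joint torques, N m; "ee_pos": TCP position; "ee_rot": TCP orientation; "force": force on the tool from outside, world axes, zero at the start; "torque": the same for the moment, N m; "gripper_width": finger opening in mm; "gripper_force": force on a finger pad.
Only numpy, scipy, OpenCV 4.12 (cv2) and the standard library are available. Lean on these libraries where they do the work, as an engineer would, in place of code of your own. Each camera call takes 0.05 s, during which the arm holds its last target. There are 200 camera calls.

## Task

The tall carton has to be laid down in its taped bay on the worktop, ready for the shallow drawer. With the fingertips only, push it along, still standing, until its front foot has just crossed the near tape, then push it over forwards so that it comes to lie flat, wholly inside the taped outline. Do not lift it, and leave everything else where it stands.

Things in the scene. Friction and masses are not known exactly. Their poses are not given: they have to be found in the camera images.
- carton: The tall plain cardboard carton (sizes in mm), a closed rigid box standing upright: 45 thick (its x), 90 wide (its y), 150 tall (its z), 0.3 to 0.65 kg, evenly filled. Origin: centre of its underside. At the start its +x axis points to the bay, along the bay's length within about 0.1 rad; it stands 40 to 90 short of the bay, about on its centre line.
- bay: The bay: a flat rectangle marked on the worktop with white tape 12 mm wide; nothing stands up, things slide over it. Inside the tape it is 190 mm long (its x) by 140 mm wide (its y). Origin: middle of the INNER edge of the near tape (the short side nearest the tall carton), on the worktop; +x runs from there into the bay: the inside is x 0 to 190, y -70 to 70.
- toe_l (a point): Tall carton: bottom corner, +y end, of the carton's leading (+x) face, the face towards the bay. Pushed low, within about 25 mm of the worktop, the carton slides standing; pushed near its top it tips about this bottom edge, past balance at about 17 degrees. Its frame is turned as the carton's.
- toe_r (a point): Tall carton: bottom corner, -y end, of the leading face. Its frame is turned as the carton's.
- head_l (a point): Tall carton: top corner, +y end, of the leading face. Its frame is turned as the carton's.
- head_r (a point): Tall carton: top corner, -y end, of the leading face. Its frame is turned as the carton's.
- squat_carton: Short plain cardboard carton, 100 x 60 x 75 tall mm. A bystander, to be left alone. Origin: centre of its underside.
- jar: Glass jar with steel lid, 68 diameter, 110 tall mm. A bystander, to be left alone. Origin: centre of its underside.
- mug: White mug with handle, 80 diameter, 90 tall mm. A bystander, to be left alone. Origin: centre of its underside.
- tin: Food tin, 66 diameter, 75 tall mm. A bystander, to be left alone. Origin: centre of its underside.
- mill: Turned wooden pepper mill, 52 diameter, 140 tall mm. A bystander, to be left alone. Origin: centre of its underside.
- spoon: Wooden spoon lying flat, 200 long mm. A bystander, to be left alone. Origin: its middle, underneath.

How it is judged:
By the outcome, as a careful person would: the job done as asked, in the order asked, and still so for the second after the job is handed in, with the robot touching nothing.
It also fails if it takes over 48 s, if anything falls off the work surface, if the arm or the gripper's body presses on something with over 40 N, if the wrist force passes 120 N, or if a joint passes its speed limit or range.

## Working session

There is one attempt and no reset: what is moved stays moved. The work goes in short steps, Python scripts to look and compute and a tool call to move; the robot and the scene stay as the last step left them, time stands still between calls to the robot, and variables do not carry over. Pictures are saved under pics/ and viewed, at most 10 in all, crops included, and the job is handed in when it is done.

Besides the shell and the picture viewer there is one more tool, called after "Emit:" in YAML: its name, and indented under it one key for each argument. step_arm: Moves the arm, as the interface text tells. Its arguments: {"type":"object","properties":{"steps":{"type":"array","items":{"type":"array","items":{"type":"number"}}},"force":{"type":"number"}},"required":["steps"]}

```bash
mkdir -p pics
python3 - <<'E'
from workcell import *
import cv2, numpy as np, pickle
s=state(); print(s['time_s'],s['ee_pos'],s['ee_rot'])
d={}
for n in ("scene","side"):
    f=grab_frame(n); d[n]=f; cv2.imwrite(f"pics/{n}0.png",f["image"]); print(n,f["fovy"],f["cx"],f["cy"],f["origin"],np.round(f["rotation"],3).tolist())
pickle.dump(d,open("f0.pkl","wb"))
E
```

```text
0.0 [5.74499593e+02 1.24410103e-02 2.13150654e+02] [-1.79901356e+02 -2.31782266e-04  9.00026054e+01]
scene 47.84142641236989 316.9664872328369 202.74334625166534 [1122.65063877  437.49157891  932.80435459] [-138.228, -0.127, 129.038]
side 53.375995992893984 316.353104563692 204.91212547639745 [ 495.06889405 -682.05017825  580.1131273 ] [-125.057, 1.179, -7.944]
```

View pics/scene0.png

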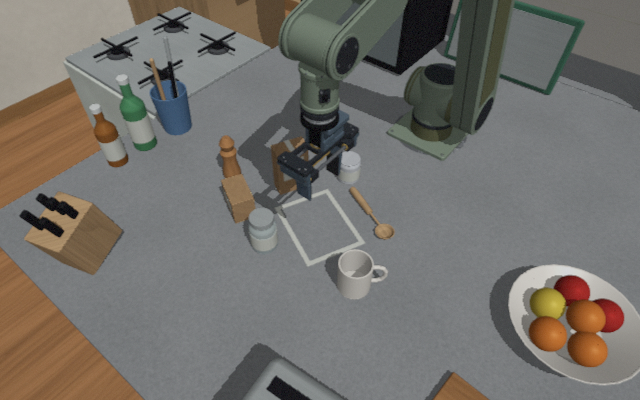

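View pics/side0.png

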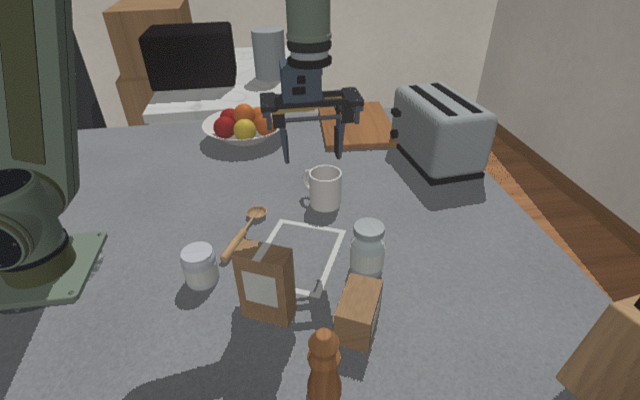

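Scene: bay corners are near (278,208), (327,192), (363,242) and (309,263), with the carton at about (290,165), half hidden by the gripper. Side: the carton's back face spans (235,242)–(294,325), the squat carton is to its right at (358,312), the mill at (323,365), the tin at (200,265) and the jar at (367,250). Next I'll measure these by masks.

```bash
cat > h.py <<'E'
import numpy as np, cv2, pickle
from scipy.spatial.transform import Rotation as R
def ray(f,u,v):
    F=f["image"].shape[0]/2/np.tan(np.radians(f["fovy"]/2))
    M=np.array(f["rotation"]); M=R.from_euler('xyz',M,degrees=True).as_matrix() if M.ndim==1 else M
    return np.array(f["origin"]),M@np.array([(u-f["cx"])/F,(v-f["cy"])/F,1])
def onz(f,u,v,z=0):
    o,d=ray(f,u,v); return o+d*(z-o[2])/d[2]
def proj(f,p):
    F=f["image"].shape[0]/2/np.tan(np.radians(f["fovy"]/2))
    M=R.from_euler('xyz',f["rotation"],degrees=True).as_matrix()
    c=M.T@(np.array(p)-f["origin"]); return np.array([f["cx"]+F*c[0]/c[2],f["cy"]+F*c[1]/c[2]])
def crop(f,x0,y0,x1,y1,k,name):
    cv2.imwrite(name,cv2.resize(f["image"][y0:y1,x0:x1],None,fx=k,fy=k,interpolation=cv2.INTER_CUBIC))
E
python3 - <<'E'
from h import *
d=pickle.load(open("f0.pkl","rb"))
for n,c in {"scene":[(278,208),(327,192),(363,242),(309,263)],"side":[(281,222),(345,232),(318,295)]}.items():
    for p in c: print(n,p,onz(d[n],*p).round(0))
for n,p,z in [("carton top",(235,242),150),("ct",(294,250),150),("cb",(292,326),0),("cb",(240,317),0),("tin base",(200,285),0),("jar base",(367,276),0),("squat foot near l",(335,338),0),("sq r",(370,349),0),("sq far top r",(382,285),75),("sq top near r",(372,303),75),("mill top",(323,333),135)]:
    print(n,onz(d["side"],*p,z).round(0))
crop(d["side"],170,200,400,400,3.0,"pics/c1.png")
crop(d["scene"],200,120,400,300,4.0-1,"pics/c2.png")
E
```

```text
scene (278, 208) [ 557. -156.   -0.]
scene (327, 192) [424. -89.  -0.]
scene (363, 242) [505.  92.   0.]
scene (309, 263) [642.  25.  -0.]
side (281, 222) [504.  82.   0.]
side (345, 232) [648.  20.   0.]
side (318, 295) [ 559. -160.    0.]
carton top [ 422. -158.  150.]
ct [ 518. -194.  150.]
cb [ 503. -225.    0.]
cb [ 411. -190.    0.]
tin base [331. -97.   0.]
jar base [ 664. -126.    0.]
squat foot near l [ 574. -261.    0.]
sq r [ 628. -291.    0.]
sq far top r [ 662. -222.   75.]
sq top near r [ 635. -258.   75.]
mill top [ 541. -349.  135.]
```

View pics/c1.png

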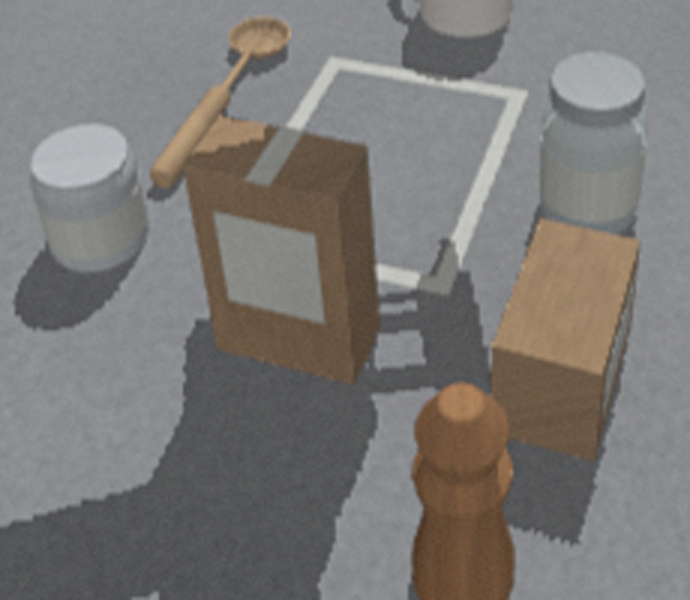

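View pics/c2.png

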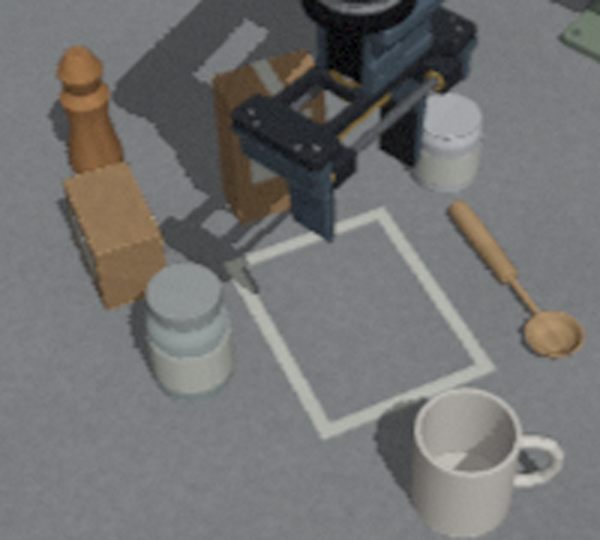

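Crop c1: the carton's back-face bottom corners are at (217,348) and (355,381), and its top face is at (188,168), (335,192), (368,147), (225,118). Crop c2: the bay's outer corners are at (230,265), (382,208), (495,370), (324,438).

Run:
```python
from h import *
d=pickle.load(open("f0.pkl","rb"))
S=lambda x,y,z=0: onz(d["side"],170+x/3,200+y/3,z)[:2]
C=lambda x,y,z=0: onz(d["scene"],200+x/3,120+y/3,z)[:2]
P=lambda n,a: print(n,np.round(a,0).tolist())
P("bay scene",[C(*p) for p in [(232,265),(382,208),(495,370),(324,438)]])
P("bay side",[S(*p) for p in [(332,58),(527,93),(452,292)]])
P("cart top",[S(*p,150) for p in [(188,168),(335,192),(368,147),(225,118)]])
P("cart bot",[S(*p) for p in [(217,348),(355,381),(380,325)]])
P("cart scene foot",[C(*p) for p in [(243,222)]])
P("squat top",[S(*p,75) for p in [(493,347),(600,373),(638,238),(538,220)]])
P("squat scene top",[C(*p,75) for p in [(65,180),(127,162),(163,240),(95,262)]])
P("mill top side/scene",[S(460,390,137),C(77,52,137)])
P("tin lid",[S(82,155,75),C(450,118,75)])
P("jar lid",[S(600,85,110),C(185,290,110)])
P("spoon",[S(160,178,10),S(288,35,10),C(462,208,10),C(553,335,10)])
P("mug",[C(463,430,90)])
```

```text
bay scene [[559.0, -157.0], [416.0, -95.0], [505.0, 98.0], [651.0, 29.0]]
bay side [[504.0, 93.0], [650.0, 23.0], [563.0, -167.0]]
cart top [[419.0, -192.0], [496.0, -223.0], [516.0, -191.0], [438.0, -154.0]]
cart bot [[415.0, -188.0], [497.0, -226.0], [515.0, -186.0]]
cart scene foot [[513.0, -185.0]]
squat top [[570.0, -274.0], [622.0, -299.0], [667.0, -210.0], [613.0, -186.0]]
squat scene top [[624.0, -292.0], [573.0, -266.0], [620.0, -174.0], [674.0, -201.0]]
mill top side/scene [[542.0, -346.0], [541.0, -351.0]]
tin lid [[338.0, -84.0], [342.0, -74.0]]
jar lid [[667.0, -110.0], [668.0, -98.0]]
spoon [[375.0, -40.0], [470.0, 117.0], [376.0, -31.0], [449.0, 119.0]]
mug [[625.0, 144.0]]
```

Bay: yaw about 65°, inner-edge origin about (493,-120). Outer size measures 161×209 against the true 164×214. Carton: centre about (466,-188), yaw about 65°, front foot about 50 mm short of the inner edge, 5 mm to the right. The corridor behind it is free (mill about 109 mm to the side). I'll go over and behind it, then tilt the tool 30°.

Emit:
step_arm:
  steps:
    - [0,0,0,-31,-17,0,0.4]
    - [0,0,0,-31,-17,0,0.4]
    - [0,0,0,-31,-17,0,0.4]
    - [0,0,0,-31,-17,0,0.4]
    - [0,0,0,-31,-17,0,0.4]
    - [0,0,0,-31,-17,0,0.4]
    - [0,0,0,-31,-17,0,0.4]
    - [0,0,0,-31,-17,0,0.4]

```text
time_s: 1.1
ee_pos: [438.1, -248.8, 213.6]
ee_rot: [-180.0, -0.0, 90.0]
force: [0.4, -0.9, 0.6]
gripper_width: 36.8
gripper_force: 0.0
```

Emit:
step_arm:
  steps:
    - [0,0,8,0,0,0,0.4]
    - [0,0,8.5,0,0,0,0.4]
    - [0,0,8.5,0,0,0,0.4]
    - [0,7.5,0,0,0,0,0.4]
    - [0,7.5,0,0,0,0,0.4]
    - [0,7.5,0,0,0,0,0.4]
    - [0,7.5,0,0,0,0,0.4]
    - [0,0,0,0,0,0,0.4]

```text
time_s: 2.1
ee_pos: [438.0, -249.3, 212.4]
ee_rot: [-179.8, -30.0, 64.7]
force: [-0.7, 0.0, -0.4]
gripper_width: 36.5
gripper_force: 0.0
```

Run:
```python
from workcell import *
from h import *
s=state(); print(s['time_s'],s['ee_pos'],s['ee_rot'],s['force'],s['gripper_width']); print(s['qpos'])
Rm=R.from_euler('xyz',s['ee_rot'],degrees=True).as_matrix(); print(Rm.round(3))
d={n:grab_frame(n) for n in("scene","side")}; pickle.dump(d,open("f1.pkl","wb"))
crop(d["scene"],200,120,400,300,3,"pics/c3.png")
```

```text
2.1 [ 437.95245808 -249.2504097   212.36305563] [-179.77055791  -30.00383374   64.68724575] [-0.67323229  0.01795742 -0.42417799] 36.48330213907414
[-48.75404494  17.52886834  97.8630896   27.74382718  79.14561503
 -32.3591086 ]
[[ 0.37   0.905  0.21 ]
 [ 0.783 -0.426  0.454]
 [ 0.5   -0.003 -0.866]]
```

View pics/c3.png

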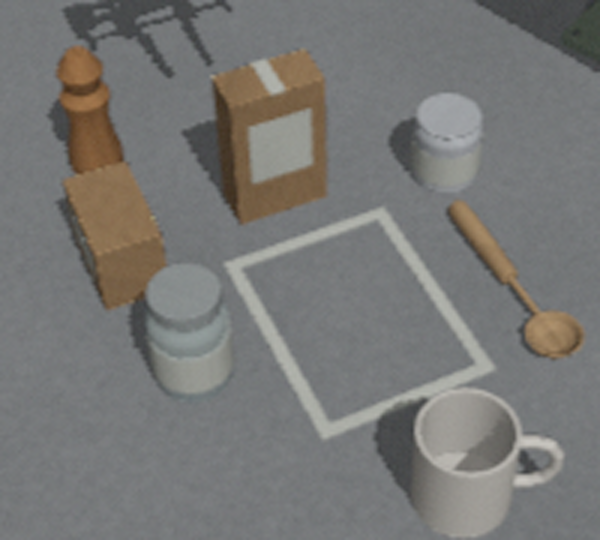

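The arm is clear of the view. In c3 the carton's front foot runs (240,222)–(327,195), its top is (215,82), (308,50), (326,82), (230,107), and the tape outline is (226,266), (383,208), (495,370), (324,438). I'll refine both numerically.

```bash
cat >> h.py <<'E'
def bay(f):
    im=f["image"]; g=im.min(2).astype(float); sat=im.max(2).astype(float)-g
    q=np.float32([[227,266],[383,208],[494,371],[324,437]])/3+[200,120]
    m=np.zeros(g.shape,np.uint8); cv2.polylines(m,[np.int32(q.round())],True,255,9)
    m=((m>0)&(g>150)&(sat<40)).astype(np.uint8)
    ys,xs=np.nonzero(m); P=np.array([onz(f,x,y)[:2] for x,y in zip(xs,ys)])
    return P
E
python3 - <<'E'
from h import *
f=pickle.load(open("f1.pkl","rb"))["scene"]
P=bay(f); print(len(P))
from scipy.optimize import least_squares
# tape centre-line rectangle 202 x 152: fit pose (cx,cy,yaw) to the ray-cast tape points
def res(v):
    c,s=np.cos(v[2]),np.sin(v[2]); q=(P-v[:2])@np.array([[c,-s],[s,c]])
    a=np.abs(q)-[101,76]; return np.where(np.all(a<0,1),a.max(1),np.linalg.norm(np.maximum(a,0),axis=1))
r=least_squares(res,[533,-34,1.13],loss='soft_l1'); v=r.x
u=np.array([np.cos(v[2]),np.sin(v[2])]); n=np.array([-u[1],u[0]]); o=v[:2]-95*u
print(v[:2],np.degrees(v[2]),"origin",o,"rms",np.sqrt(np.mean(res(v)**2)))
np.save("bay.npy",[*o,v[2]])
C=lambda x,y,z=0: onz(f,200+x/3,120+y/3,z)[:2]
L=lambda p:(np.round([(p-o)@u,(p-o)@n],1))
for k,p in {"foot r":C(240,222),"foot l":C(327,195),"top br":C(215,82,150),"top bl":C(308,50,150),"top fl":C(326,82,150),"top fr":C(230,107,150)}.items(): print(k,p.round(0),L(p))
print("tcp",L(np.array([438,-249.3])))
E
```

```text
963
[532.83401041 -34.01130503] 64.63989970521554 origin [ 492.14494386 -119.85651376] rms 5.628056704069904
foot r [ 514. -187.] [-51.6 -49. ]
foot l [ 435. -147.] [-48.4  39.8]
top br [ 502. -216.] [-82.2 -50.3]
top bl [ 418. -181.] [-86.6  40.7]
top fl [ 441. -141.] [-40.7  37. ]
top fr [ 518. -184.] [-46.8 -50.7]
tcp [-140.2   -6.5]
```

Emit:
step_arm:
  steps:
    - [0,0,0,-12.5,0,21.65,0.4]
    - [0,0,0,-12.5,0,21.65,0.4]
    - [0,0,0,-12.5,0,21.65,0.4]
    - [0,0,0,-12.5,0,21.65,0.4]
    - [0,0,0,-12.5,0,21.65,0.4]
    - [0,0,0,-12.5,0,21.65,0.4]
    - [0,0,0,-12.5,0,21.65,0.4]
    - [0,0,0,-10.5,0,18.2,0.4]

```text
time_s: 3.2
ee_pos: [439.8, -247.1, 17.8]
ee_rot: [179.9, -29.9, 65.2]
force: [0.1, 0.1, -0.0]
gripper_width: 36.4
gripper_force: 0.0
```

Emit:
step_arm:
  steps:
    - [0,0,0,3.46,0,2,0.4]
    - [0,0,0,3.46,0,2,0.4]
    - [0,0,0,3.46,0,2,0.4]
    - [0,0,0,3.46,0,2,0.4]
    - [0,0,0,3.46,0,2,0.4]
    - [0,0,0,3.46,0,2,0.4]
    - [0,0,0,0,0,0,0.4]
    - [0,0,0,0,0,0,0.4]

```text
time_s: 4.2
ee_pos: [449.2, -226.3, 17.9]
ee_rot: [180.0, -30.0, 65.0]
force: [-0.4, -0.4, -0.2]
gripper_width: 36.4
gripper_force: 0.0
```

Emit:
step_arm:
  steps:
    - [0,0,0,-2.5,0,4.33,0.4]
    - [0,0,0,5.2,0,3,0.4]
    - [0,0,0,5.2,0,3,0.4]
    - [0,0,0,5.2,0,3,0.4]
    - [0,0,0,5.2,0,3,0.4]
    - [0,0,0,5.2,0,3,0.4]
    - [0,0,0,5.2,0,3,0.4]
    - [0,0,0,0,0,0,0.4]

```text
time_s: 5.2
ee_pos: [464.5, -192.9, 13.1]
ee_rot: [-180.0, -30.0, 65.0]
force: [-1.5, -1.9, -1.1]
gripper_width: 36.5
gripper_force: 0.8
```

Run:
```python
from workcell import *
from h import *
s=state(); o=np.load("bay.npy"); u=np.array([np.cos(o[2]),np.sin(o[2])]); n=np.array([-u[1],u[0]])
p=np.array(s['ee_pos'][:2])-o[:2]; print(s['time_s'],s['ee_pos'],p@u,p@n,s['force'])
d={n:grab_frame(n) for n in("scene","side")}; pickle.dump(d,open("f2.pkl","wb"))
crop(d["scene"],200,100,400,280,3,"pics/c4.png")
```

```text
5.2 [ 464.54399586 -192.91512775   13.09377114] -77.83988187178737 -6.350291208165584 [-1.54473996 -1.9053872  -1.13509753]
```

View pics/c4.png

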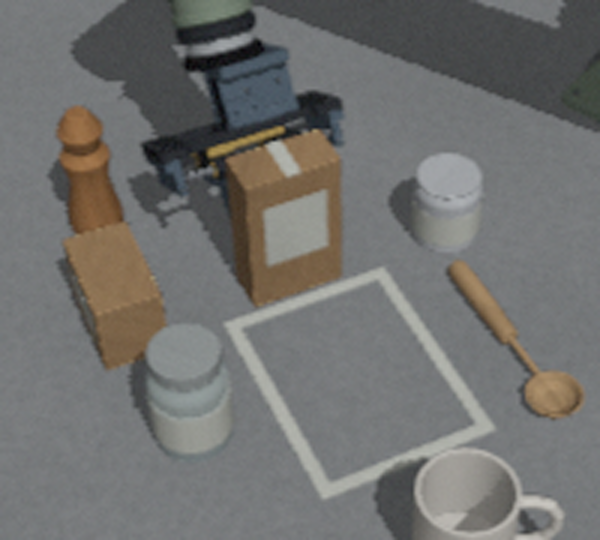

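The carton is standing and has moved with the push; its foot now runs (255,303)–(342,275), just before the tape.

Run:
```python
from h import *
f=pickle.load(open("f2.pkl","rb"))["scene"]
o=np.load("bay.npy"); u=np.array([np.cos(o[2]),np.sin(o[2])]); n=np.array([-u[1],u[0]])
for p,z in [((255,303),0),((342,275),0),((228,168),150),((325,132),150),((340,163),150),((245,190),150),((226,326),0),((383,268),0)]:
    w=onz(f,200+p[0]/3,100+p[1]/3,z)[:2]-o[:2]; print(p,(w@u).round(1),(w@n).round(1))
```

```text
(255, 303) -21.0 -46.6
(342, 275) -18.4 41.5
(228, 168) -46.3 -52.7
(325, 132) -53.1 41.8
(340, 163) -10.9 36.5
(245, 190) -14.8 -50.1
(226, 326) -6.3 -81.5
(383, 268) -9.9 80.6
```

Emit:
step_arm:
  steps:
    - [0,0,0,4.7,0,2.7,0.4]
    - [0,0,0,4.7,0,2.7,0.4]
    - [0,0,0,4.7,0,2.7,0.4]
    - [0,0,0,4.7,0,2.7,0.4]
    - [0,0,0,4.7,0,2.7,0.4]
    - [0,0,0,4.7,0,2.7,0.4]
    - [0,0,0,4.7,0,2.7,0.4]
    - [0,0,0,0,0,0,0.4]

```text
time_s: 6.3
ee_pos: [480.6, -158.5, 13.1]
ee_rot: [-180.0, -30.0, 65.0]
force: [-0.3, -2.1, -0.8]
gripper_width: 36.7
gripper_force: 0.6
```

Run:
```python
from workcell import *
from h import *
s=state(); o=np.load("bay.npy"); u=np.array([np.cos(o[2]),np.sin(o[2])]); n=np.array([-u[1],u[0]])
p=np.array(s['ee_pos'][:2])-o[:2]; print(s['time_s'],s['ee_pos'],p@u,p@n,s['force'])
d={n:grab_frame(n) for n in("scene","side")}; pickle.dump(d,open("f3.pkl","wb"))
crop(d["scene"],200,100,400,280,3,"pics/c5.png")
```

```text
6.3 [ 480.56361724 -158.4674184    13.11526655] -39.85046881636583 -6.072002815802702 [-0.32874723 -2.07900775 -0.80965111]
```

View pics/c5.png

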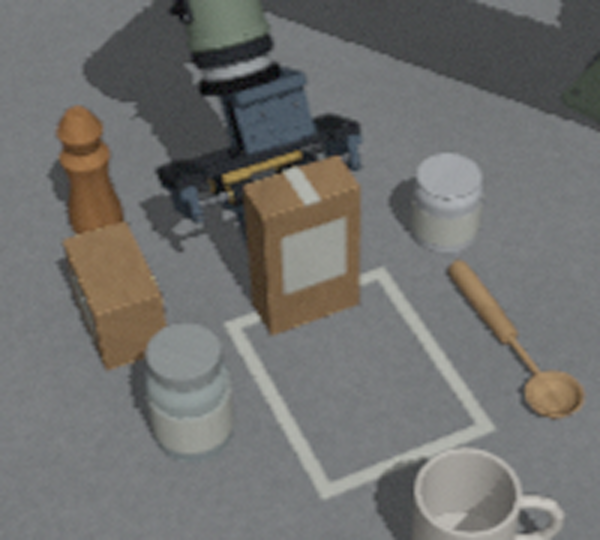

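The foot is now about 18 mm past the inner edge of the near tape ((272,332)–(360,305)) and the carton is still standing. Now I back off, rise, and push at the top.

Emit:
step_arm:
  steps:
    - [0,0,0,-13,0,-7.5,0.4]
    - [0,0,0,-13,0,-7.5,0.4]
    - [0,0,0,10,0,-17.3,0.4]
    - [0,0,0,10,0,-17.3,0.4]
    - [0,0,0,10,0,-17.3,0.4]
    - [0,0,0,10,0,-17.3,0.4]
    - [0,0,0,10,0,-17.3,0.4]
    - [0,0,0,8.5,0,-14.7,0.4]

```text
time_s: 7.4
ee_pos: [467.4, -187.2, 130.7]
ee_rot: [180.0, -30.0, 64.9]
force: [-0.2, -0.6, -0.5]
gripper_width: 36.5
gripper_force: 0.0
```

Emit:
step_arm:
  steps:
    - [0,0,0,4.3,0,2.5,0.4]
    - [0,0,0,4.3,0,2.5,0.4]
    - [0,0,0,4.3,0,2.5,0.4]
    - [0,0,0,4.3,0,2.5,0.4]
    - [0,0,0,4.3,0,2.5,0.4]
    - [0,0,0,4.3,0,2.5,0.4]
    - [0,0,0,0,0,0,0.4]
    - [0,0,0,0,0,0,0.4]

```text
time_s: 8.4
ee_pos: [480.4, -159.3, 129.9]
ee_rot: [180.0, -30.0, 65.0]
force: [0.4, -0.1, -0.1]
gripper_width: 36.7
gripper_force: 0.0
```

Emit:
step_arm:
  steps:
    - [0,0,0,4,0,2.3,0.4]
    - [0,0,0,4,0,2.3,0.4]
    - [0,0,0,4,0,2.3,0.4]
    - [0,0,0,4,0,2.3,0.4]
    - [0,0,0,4,0,2.3,0.4]
    - [0,0,0,4,0,2.3,0.4]
    - [0,0,0,4,0,2.3,0.4]
    - [0,0,0,0,0,0,0.4]

```text
time_s: 9.4
ee_pos: [494.0, -129.6, 129.8]
ee_rot: [-180.0, -30.0, 65.0]
force: [-1.2, -0.6, 0.3]
gripper_width: 36.5
gripper_force: 0.0
```

Run:
```python
from workcell import *
from h import *
s=state(); o=np.load("bay.npy"); u=np.array([np.cos(o[2]),np.sin(o[2])]); n=np.array([-u[1],u[0]])
p=np.array(s['ee_pos'][:2])-o[:2]; print(s['time_s'],s['ee_pos'],p@u,p@n,s['force'])
d={n:grab_frame(n) for n in("scene","side")}; pickle.dump(d,open("f4.pkl","wb"))
a=d["scene"]["image"][100:280,200:400]; b=d["side"]["image"][180:360,170:370]
cv2.imwrite("pics/c6.png",cv2.resize(np.hstack([a,b]),None,fx=2,fy=2,interpolation=cv2.INTER_CUBIC))
```

```text
9.4 [ 494.00258393 -129.60674756  129.82765232] -8.015002260645488 -5.854709591604027 [-1.20790065 -0.63329552  0.29068339]
```

View pics/c6.png

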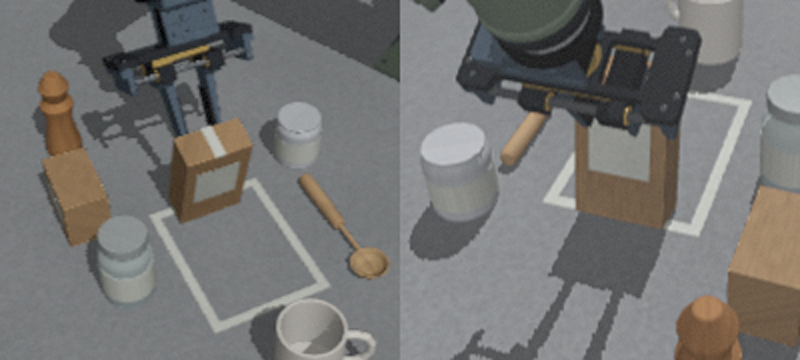

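The carton is tilting forward on its front edge, with the foot at about (180,219)–(247,197), the same place as before. I'll push it past balance.

Emit:
step_arm:
  steps:
    - [0,0,0,4,0,2.3,0.4]
    - [0,0,0,4,0,2.3,0.4]
    - [0,0,0,4,0,2.3,0.4]
    - [0,0,0,4,0,2.3,0.4]
    - [0,0,0,0,0,0,0.4]
    - [0,0,0,0,0,0,0.4]
    - [0,0,0,0,0,0,0.4]
    - [0,0,0,0,0,0,0.4]

```text
time_s: 10.5
ee_pos: [501.8, -113.4, 129.9]
ee_rot: [180.0, -30.0, 65.0]
force: [0.3, -0.2, 0.1]
gripper_width: 36.4
gripper_force: 0.0
```

Emit:
step_arm:
  steps:
    - [0,0,0,-10,0,-20,0.4]
    - [0,0,0,-10,0,-20,0.4]
    - [0,0,0,-15,0,-25,0.4]
    - [0,0,0,-15,0,-25,0.4]
    - [0,0,0,-10,0,-25,0.4]
    - [0,0,0,0,0,0,0.4]
    - [0,0,0,0,0,0,0.4]
    - [0,0,0,0,0,0,0.4]

```text
time_s: 11.5
ee_pos: [455.4, -211.5, 198.8]
ee_rot: [-179.9, -30.0, 65.0]
force: [-1.6, -0.0, 0.6]
gripper_width: 36.5
gripper_force: 0.0
```

Run:
```python
from workcell import *
from h import *
s=state(); print(s['time_s'],s['ee_pos'],s['force'])
d={n:grab_frame(n) for n in("scene","side")}; pickle.dump(d,open("f5.pkl","wb"))
a=d["scene"]["image"][100:280,200:400]; b=d["side"]["image"][180:360,170:370]
cv2.imwrite("pics/c7.png",cv2.resize(np.hstack([a,b]),None,fx=2,fy=2,interpolation=cv2.INTER_CUBIC))
```

```text
11.5 [ 455.38826783 -211.5160828   198.82559667] [-1.59031989 -0.02884271  0.58337308]
```

View pics/c7.png

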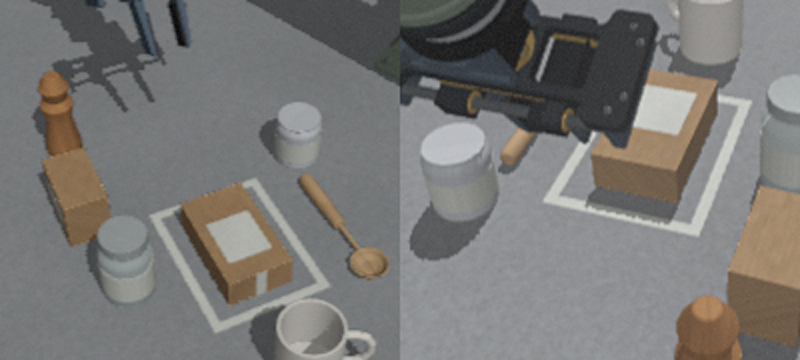

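The carton lies flat in the outline: far foot edge at (230,302)–(292,279) in the left crop, near foot edge at (593,182)–(680,200) in the right crop. I'll check the margins before handing in.

Run:
```python
from h import *
d=pickle.load(open("f5.pkl","rb"))
o=np.load("bay.npy"); u=np.array([np.cos(o[2]),np.sin(o[2])]); n=np.array([-u[1],u[0]])
def L(c,x,y,z=0):
    x0,y0=(200,100) if c=="scene" else (170-200,180)
    w=onz(d[c],x0+x/2,y0+y/2,z)[:2]-o[:2]; return np.round([w@u,w@n],1)
for a in [("scene",230,302),("scene",292,279),("side",595,182),("side",680,200),("scene",181,202,45),("scene",238,186,45),("scene",291,261,45),("scene",230,282,45),("side",708,122)]: print(a,L(*a))
```

```text
('scene', 230, 302) [168.8 -44.4]
('scene', 292, 279) [170.4  43.6]
('side', 595, 182) [25.2 41.5]
('side', 680, 200) [ 25.5 -50.6]
('scene', 181, 202, 45) [ 23.6 -47.2]
('scene', 238, 186, 45) [30.  33.6]
('scene', 291, 261, 45) [174.1  37.6]
('scene', 230, 282, 45) [170.8 -45.3]
('side', 708, 122) [148.6 -43.3]
```

Occupied region is x 22 to 172 and y -48 to 42, inside the 0–190 by ±70 outline with about 18 mm to spare or more. The arm is clear.

```bash
python3 -c "
from workcell import *
print(job_done())"
```

```text
the job is handed in; nothing more can be done
None
```

The carton was pushed over the near tape standing, tipped forwards, and now lies flat inside the taped bay with about 18 mm or more to spare on every side; nothing else was touched, and the job is handed in at about 12 s of the 48 s allowed.

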